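Push the reject cover off the inspection deck into the scrap bin

TASK

Three square plastic covers lie on the raised black inspection deck; the orange one is a reject. Push it sideways along the deck, without lifting it, off the edge on the side of the red bin so that it drops into that red scrap bin. Leave the two grey covers where they are.

Things in the scene. Friction and masses are not known exactly. Their poses are not given: they have to be found in the camera images.
- reject_cover: The reject: bright orange square plastic cover lying flat on the black deck. Base 50 x 50 mm, 18 mm thick, with a round boss (32 mm across, 10 mm high) on top, 55 to 115 g. Origin: centre of its underside; z up, x and y square to its sides. Deck: rimless black plate 280 x 240 mm on legs, top 140 mm above the bench.
- cover_a: Grey cover, same shape, size and origin as the orange one; a good part, to be left alone. The three covers stand in a row along the deck's 280 mm length in varying order, about 80 mm from centre to centre, at least 15 mm free between neighbours; from each the way to both long edges is clear.
- cover_b: The other grey cover, same shape, size and origin; a good part, to be left alone.
- scrap_bin: Open red bin fixed on the bench, 260 x 150 x 80 mm high, walls 5 mm. Origin: centre of underside. x along its length, parallel to the row and the deck's long edge; y across, so the push runs along its y line (+ or -) to the bin. It is tucked 20 mm under the deck: edge 55 mm from the bin's centre line. On either side of the deck; a blue bin (not for rejects) is opposite.
Things that resemble listed ones, but are neither listed nor needed, are in the scene too. Several things have the shape of the reject_cover; the one meant has the colours described above.

How it is judged:
By the outcome, as a careful person would: the job done as asked, in the order asked, and still so for the second after the job is handed in, with the robot touching nothing.
It also fails if it takes over 40 s, if anything falls off the work surface, if the arm or the gripper's body presses on something with over 40 N, if the wrist force passes 120 N, or if a joint passes its speed limit or range.

ROBOT

A 6-joint arm with a two-finger parallel gripper is mounted at the origin on the work surface. World frame = base frame: x ahead of the robot, y to its left, z up, the work surface at z = 0. Lengths are in m, angles in rad, forces in N, time in s.
With the tool pointing down it reaches from about 0.35 to 0.775 m from the base axis. Payload 7.3 kg.
Tool frame: the origin (TCP) lies between the finger pads; the fingertips stand 14 mm ahead of it and the grasp point (between the pads) lies 5 mm behind it; z points along the fingers, y is the direction in which the jaws open and shut (so a half turn about z gives the same grasp; the last joint's range is limited). The gripper opens to 92 mm and grips with 3 to 60 N. Pads are 19 mm wide; open, the fingers measure 130 mm over their backs; the gripper's body (75 mm by 190 mm) begins 47 mm behind the grasp point.
Start: joints at [1.199, 0.342, 1.524, -0, 1.275, -0.146], TCP at [0.118, 0.512, 0.241] pointing down, gripper open.
Joint ranges: [-2.53, 2.53], [-0.77, 2.02], [0.04, 2.7], [-1, 4.14], [0.28, 2.66], [-3.11, 3.11]. Speed limits (rad/s): [2.57, 2.57, 3.14, 3.14, 3.14, 3.14].

INTERFACE

Orientations are given as [roll, pitch, yaw] about the fixed x, y, z axes, in that order (R = Rz(yaw) Ry(pitch) Rx(roll)).
In Python, from cell import robot gives the robot as it stands.
- The arm moves only by the shell command python3 -m creep 'ROWS' [FORCE]. ROWS is JSON, a list that holds one entry, the list of rows, each a list of 7 numbers: the shift along the tool's x, y, z in cm, then the turn, a rotation vector about the tool's x, y, z in degrees, then the gripper command: -1 is shut, 1 is fully open, values between are in proportion. In form: [[[tx, ty, tz, wx, wy, wz, gripper], ...]]. A call has 1 to 8 rows; each row is the pose to reach, as a shift and turn from the pose measured when the call began, along the tool's axes at that moment; what a row does not reach only later rows make up. A row lasts 1/10 s, in which the tool goes at most 50 mm and 8.59 degrees, less where a joint would pass 70% of its speed; a pose out of reach is approached as far as the arm can. A call with a gripper value outside its range is refused whole. The fingers move at their own pace and stop on an object; FORCE is the grip in N (left out, the last holds). Time passes only in rows, so rows that repeat a pose let the fingers close. It gives the time, the measured TCP pose, the force and the opening at its end, in the units of the state.
- robot.observe(): the state, without advancing time (a new reading comes with each control period).
- robot.read_camera(name): name is "side" or "top" or "wrist"; returns the picture (480x640x3 uint8, red, green, blue); there is no depth.
- robot.camera_params(name): a dict with "camera_matrix" (3x3 intrinsics, pixels), "R" (3x3) and "t" (3): a world point X has camera coordinates R X + t. Camera axes: x right, y down, z forward; pixel columns grow to the right and rows downward; lengths in m; the calibration is good to about 2 mm. A picture is of the moment at which its call begins: read the wrist's pose just before it. camera_params takes no time and is no camera call; for the wrist camera it gives the pose at the moment of the call.
- robot.hand_in(): hands the job in, once; it reports no verdict.
Trained networks look in the newest picture that a camera, given by its name, has taken for a name from the list of things; names that differ only in an ending like _2 or _b are one class to them, and where a whole thing is asked for, a point or a joint stands for the part that bears it (a point fixed in the world has none). Each returns a list of dicts, best first, with "score" (0 to 1); they miss things now and then, are a little off and sometimes report something else, mostly with a low value. They report only what shows in the picture. A call takes as long as a camera call. They do not tell look-alikes from the thing itself.
- robot.look_for(camera, label): "centre" ([x, y, z] in m, in the coordinates of the camera as it stood for that picture, good to about 4 mm: the middle of the surface that is visible of it).
- robot.masks_of(camera, label): "mask" (480x640 bool, what is visible of it).
The state is a dict: "time": time; "qpos": joint angles; "qvel": joint speeds; "joint_efforts": joint torques, N m; "tool_pos": TCP position; "tool_rot": TCP orientation; "contact_force": force on the tool from outside, world axes, zero at the start; "torque": the same for the moment, N m; "opening": finger opening in m.
Only numpy, scipy, OpenCV 4.12 (cv2) and the standard library are available. Lean on these libraries where they do the work, as an engineer would, in place of code of your own. Each camera call takes 0.05 s, during which the arm holds its last target.

## Working session

There is one attempt and no reset: what is moved stays moved. The work goes in short steps, Python scripts to look and compute and a shell command to move; the robot and the scene stay as the last step left them, time stands still between calls to the robot, and variables do not carry over. Pictures are saved under pics/ and viewed, and the job is handed in when it is done.

```bash
mkdir -p pics; ls; python3 - <<'E'
from cell import robot
import cv2
s=robot.observe();print({k:s[k] for k in("time","tool_pos","tool_rot","opening","contact_force")})
for n in("side","top"):
    im=robot.read_camera(n);cv2.imwrite(f"pics/{n}0.png",im[:,:,::-1])
    P=robot.camera_params(n)
    import numpy as np
    R=np.array(P["R"]);t=np.array(P["t"]);print(n,"campos",-R.T@t)
    for l in("reject_cover","scrap_bin"):
        for d in robot.look_for(n,l): print(l,d["score"],R.T@(np.array(d["centre"])-t), (np.array(P["camera_matrix"])@d["centre"]/d["centre"][2])[:2])
E
```

```text
pics
{'time': 0.0, 'tool_pos': array([0.11737189, 0.51130181, 0.24002802]), 'tool_rot': array([-3.14000765e+00, -2.25907671e-04,  2.91577610e+00]), 'opening': 0.09197208699369526, 'contact_force': array([0.39648846, 0.82008363, 0.20955594])}
side campos [ 0.00817247 -0.65472815  0.77678002]
reject_cover 0.88 [0.34483519 0.0971813  0.01910378] [204.10285366 280.03442717]
reject_cover 0.77 [ 0.3785389  -0.10209785  0.01451461] [284.61794875 335.07017955]
reject_cover 0.59 [4.91442597e-01 8.36237849e-05 1.58670852e-01] [295.91369848 211.73383287]
reject_cover 0.58 [ 0.47114836 -0.29730848  0.01869867] [408.49685987 376.09656768]
scrap_bin 0.75 [0.48176112 0.27037515 0.05429069] [214.23872326 194.50645026]
top campos [ 0.43774099 -0.0372889   1.00808398]
reject_cover 0.87 [0.34667247 0.10942007 0.02349244] [218.8597462  345.22377419]
reject_cover 0.68 [ 0.38084256 -0.09305268  0.01670913] [342.05643891 325.10073654]
reject_cover 0.63 [0.50082802 0.01050024 0.15741625] [275.90069232 246.06979966]
reject_cover 0.6 [ 0.47426727 -0.29002444  0.01641344] [460.05718887 269.93565364]
scrap_bin 0.59 [0.56125996 0.24827524 0.0021411 ] [141.34622526 216.02884324]
scrap_bin 0.19 [0.66034068 0.02693028 0.15535638] [266.13732514 136.74996507]
```

View pics/side0.png

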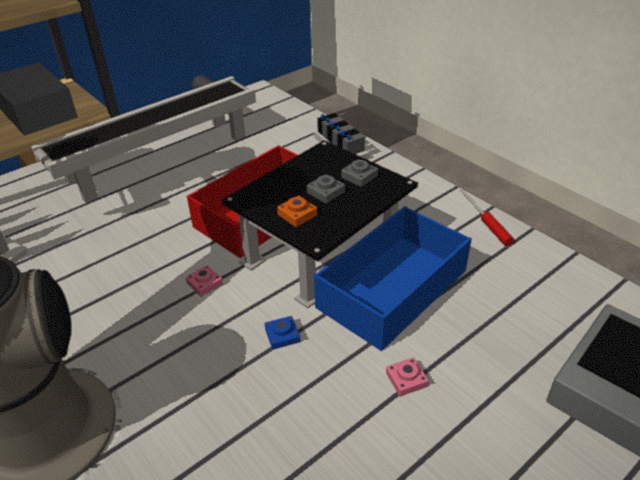

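View pics/top0.png

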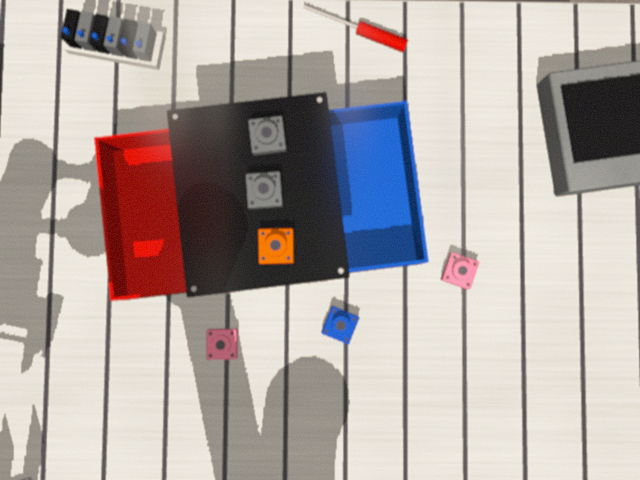

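The top view shows the orange cover at (275,246), nearest the robot. The red bin is on the +y side (image left) and the blue bin is opposite. The grey covers are at (264,188) and (266,132). The deck screws are near (174,117), (320,100), (341,271) and (194,289). Next I'll measure precisely from the two views.

```bash
cat > h.py <<'E'
import numpy as np, cv2
from cell import robot
def cam(n):
    P=robot.camera_params(n);return [np.array(P[k]) for k in("camera_matrix","R","t")]
def ray(n,uv):
    K,R,t=cam(n);d=R.T@np.linalg.inv(K)@[uv[0],uv[1],1];return -R.T@t,d
def at(n,uv,z):
    c,d=ray(n,uv);return c+d*(z-c[2])/d[2]
def tri(a,ua,b,ub):
    c,d=ray(a,ua);e,f=ray(b,ub);d/=np.linalg.norm(d);f/=np.linalg.norm(f)
    s=np.linalg.lstsq(np.c_[d,-f],e-c,rcond=None)[0];p,q=c+s[0]*d,e+s[1]*f
    return (p+q)/2,np.linalg.norm(p-q)
E
python3 - <<'E'
from h import *
T=cv2.imread("pics/top0.png");S=cv2.imread("pics/side0.png")
for p in [(174,117),(320,100),(341,271),(194,289)]: print("screw z.14",at("top",p,.14).round(4))
print("screw tri",tri("top",(341,271),"side",(317,250)),tri("top",(174,117),"side",(323,146)),tri("top",(320,100),"side",(411,184)),tri("top",(194,289),"side",(230,199)))
h=cv2.cvtColor(T,cv2.COLOR_BGR2HSV);m=cv2.inRange(h,(5,150,120),(20,255,255))
n,l,st,ce=cv2.connectedComponentsWithStats(m);i=1+st[1:,4].argmax();print(st[i],ce[i])
m=cv2.morphologyEx((l==i).astype(np.uint8)*255,cv2.MORPH_CLOSE,np.ones((15,15)))
r=cv2.minAreaRect(cv2.findNonZero(m));print(r)
print("orange base rect z.158",at("top",r[0],.158).round(4));b=cv2.boxPoints(r);print(np.array([at("top",p,.158) for p in b]).round(4))
print("boss tri",tri("top",(275,244.5),"side",(296,201.5)))
def crop(I,x,y,w,h,k): return cv2.resize(I[y:y+h,x:x+w],None,fx=k,fy=k,interpolation=cv2.INTER_CUBIC)
a=crop(T,160,85,200,225,2.6);b2=crop(S,215,135,210,125,2)
a=a[:580];cv2.imwrite("pics/tc.png",a);cv2.imwrite("pics/sc.png",crop(S,215,135,210,125,3.8))
E
```

```text
screw z.14 [0.6925 0.165  0.14  ]
screw z.14 [ 0.7208 -0.0512  0.14  ]
screw z.14 [ 0.4665 -0.0841  0.14  ]
screw z.14 [0.4383 0.1298 0.14  ]
screw tri (array([ 0.4668872 , -0.08433469,  0.14094093]), np.float64(0.0009897537694377098)) (array([0.6942907 , 0.1670617 , 0.13233382]), np.float64(0.001040326280511775)) (array([ 0.72276203, -0.05195905,  0.13669134]), np.float64(0.0021524381832740943)) (array([0.43882685, 0.12932023, 0.14047661]), np.float64(0.0012375760865722715))
[ 258  228   36   37 1163] [275.44625967 245.84350817]
((275.5, 246.0), (36.0, 35.0), 90.0)
orange base rect z.158 [0.5009 0.011  0.158 ]
[[ 0.5266  0.0365  0.158 ]
 [ 0.5271 -0.0137  0.158 ]
 [ 0.4753 -0.0143  0.158 ]
 [ 0.4748  0.0357  0.158 ]]
boss tri (array([0.50178039, 0.01141698, 0.16917845]), np.float64(0.0009531809223788075))
```

View pics/tc.png

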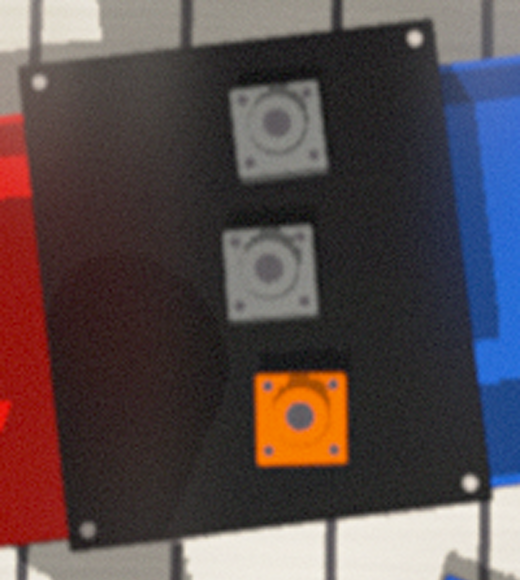

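View pics/sc.png

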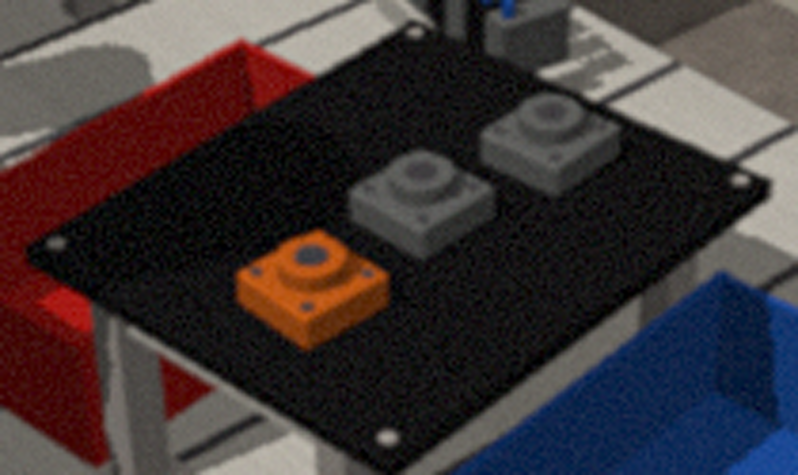

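```bash
python3 -m creep '[[[-4.2,-2.4,0,0,0,8,-1],[-8.4,-4.8,0,0,0,16,-1],[-12.6,-7.2,0,0,0,24,-1],[-16.8,-9.6,0,0,0,32,-1],[-21,-12,0,0,0,40,-1],[-25.2,-14.4,0,0,0,48,-1],[-29.4,-16.8,0,0,0,56,-1],[-33.4,-19.1,0,0,0,64,-1]]]' 20
cat > d.py <<'E'
import sys
from h import *
from scipy.spatial.transform import Rotation as Ro
s=robot.observe();R=Ro.from_euler("xyz",s["tool_rot"]);g=np.array(eval(sys.argv[1]))
yaw=np.radians(float(sys.argv[2]));G=Ro.from_euler("xyz",[np.pi,0,yaw])
print(s["time"],s["tool_pos"].round(4),s["tool_rot"].round(3),"op",s["opening"],"F",s["contact_force"].round(1))
print("cm",(R.inv().apply(g-s["tool_pos"])*100).round(2),"deg",np.degrees((R.inv()*G).as_rotvec()).round(2))
E
python3 d.py "[.5085,-.0455,.24]" 94
```

```text
time: 1.1
tool_pos: [0.4015, 0.249, 0.2407]
tool_rot: [3.141, 0.0, 1.793]
contact_force: [0.4, 1.1, 0.3]
opening: 0.032
1.1 [0.4015 0.249  0.2407] [3.141 0.    1.793] op 0.03200679606796905 F [0.4 1.1 0.3]
cm [-31.08   3.95   0.08] deg [0.02 0.01 8.71]
```

```bash
python3 -m creep '[[[-4.4,0.6,0,0,0,2,-1],[-8.8,1.1,0,0,0,4,-1],[-13.2,1.7,0,0,0,6,-1],[-17.6,2.2,0,0,0,8,-1],[-22,2.8,0,0,0,8.7,-1],[-26.4,3.4,0,0,0,8.7,-1],[-31.1,3.95,0,0,0,8.7,-1],[-31.1,3.95,0,0,0,8.7,-1]]]'
python3 d.py "[.5085,-.0455,.160]" 94
```

```text
time: 1.9
tool_pos: [0.5099, -0.0507, 0.2405]
tool_rot: [3.141, 0.002, 1.635]
contact_force: [1.0, 0.7, 0.3]
opening: 0.0002
1.9 [ 0.5099 -0.0507  0.2405] [3.141e+00 2.000e-03 1.635e+00] op 0.00024423525989089535 F [1.  0.7 0.3]
cm [ 0.54 -0.12  8.05] deg [ 0.05  0.12 -0.3 ]
```

```bash
python3 -m creep '[[[0,-0.1,2.5,0,0,0,-1],[0,-0.1,5,0,0,0,-1],[0,-0.1,6.5,0,0,0,-1],[0,-0.1,6.5,0,0,0,-1]]]'
python3 d.py "[.5085,-.0455,.160]" 94
python3 - <<'E'
from h import *
S=robot.read_camera("side")[:,:,::-1];cv2.imwrite("pics/s1.png",cv2.resize(S[100:280,190:430],None,fx=3.3,fy=3.3))
W=robot.read_camera("wrist")[:,:,::-1];cv2.imwrite("pics/w1.png",W)
E
```

```text
time: 2.3
tool_pos: [0.5075, -0.0499, 0.1735]
tool_rot: [-3.138, 0.0, 1.636]
contact_force: [0.2, -0.8, 0.1]
opening: 0.0002
2.3 [ 0.5075 -0.0499  0.1735] [-3.138  0.     1.636] op 0.00021310123193357753 F [ 0.2 -0.8  0.1]
cm [0.43 0.14 1.35] deg [-0.21  0.02 -0.28]
```

View pics/s1.png

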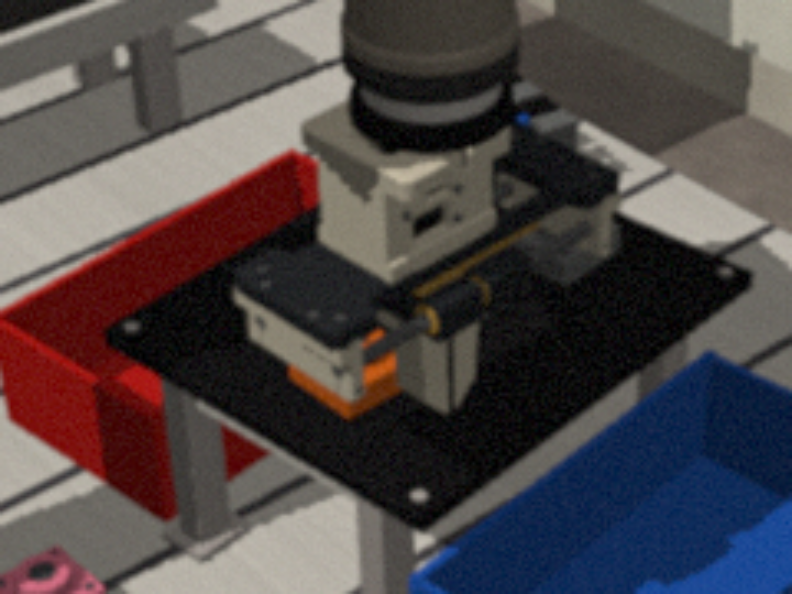

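View pics/w1.png

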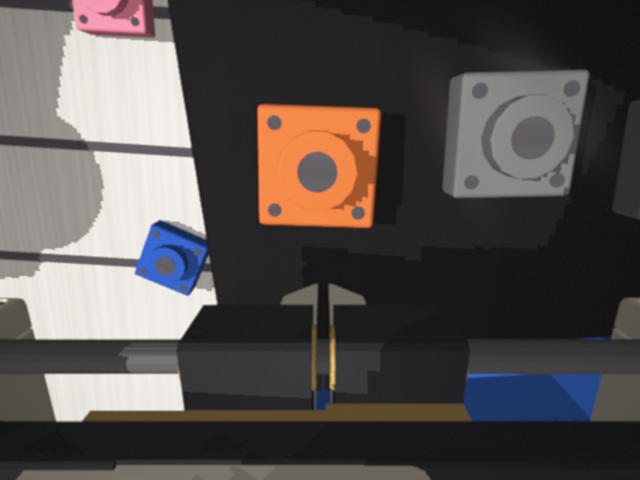

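The wrist view shows the closed fingers (u≈323) lined up with the orange cover (u≈318), and the grey cover is clear of the path. I'll descend and start pushing.

```bash
python3 -m creep '[[[0,0,0.7,0,0,0,-1],[0,0,1.3,0,0,0,-1],[0,0,1.3,0,0,0,-1],[1,-0.07,1.3,0,0,0,-1],[2,-0.13,1.3,0,0,0,-1],[3,-0.2,1.3,0,0,0,-1],[4,-0.27,1.3,0,0,0,-1],[5,-0.34,1.3,0,0,0,-1]]]'
python3 d.py "[.565,.149,.160]" 94
python3 - <<'E'
from h import *
W=robot.read_camera("wrist")[:,:,::-1];cv2.imwrite("pics/w2.png",W)
E
```

```text
time: 3.2
tool_pos: [0.5024, 0.0003, 0.1631]
tool_rot: [3.14, 0.002, 1.636]
contact_force: [1.2, -0.5, 1.3]
opening: -0.0001
3.2 [5.024e-01 3.000e-04 1.631e-01] [3.140e+00 2.000e-03 1.636e+00] op -7.933104960591093e-05 F [ 1.2 -0.5  1.3]
cm [14.43  7.22  0.28] deg [ 0.09  0.13 -0.24]
```

View pics/w2.png

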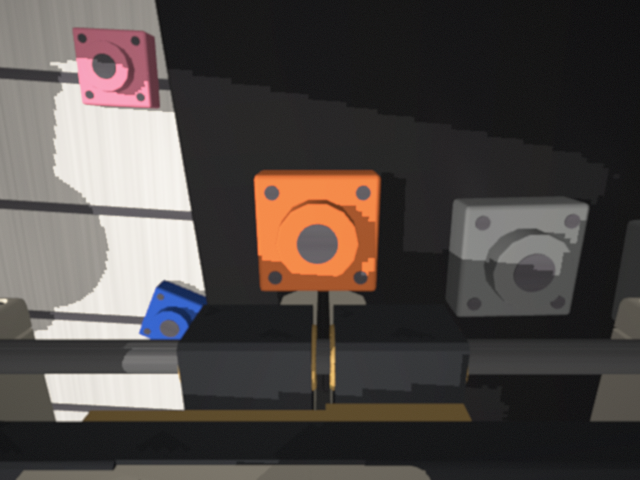

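The cover moves squarely ahead of the fingers (orange centre at (317,235)), and the grey cover is unmoved. I'll keep pushing.

```bash
python3 -m creep '[[[1.3,-0.09,0.1,0,0,0,-1],[2.6,-0.17,0.1,0,0,0,-1],[3.9,-0.26,0.1,0,0,0,-1],[5.2,-0.35,0.1,0,0,0,-1],[6.5,-0.44,0.1,0,0,0,-1],[7.8,-0.52,0.1,0,0,0,-1],[9.1,-0.61,0.1,0,0,0,-1],[10,-0.67,0.1,0,0,0,-1]]]'
python3 - <<'E'
from h import *
W=robot.read_camera("wrist")[:,:,::-1];cv2.imwrite("pics/w3.png",W)
E
```

```text
time: 4.05
tool_pos: [0.4885, 0.1021, 0.1618]
tool_rot: [3.141, 0.001, 1.637]
contact_force: [0.6, -0.2, 0.7]
opening: 0.0007
```

View pics/w3.png

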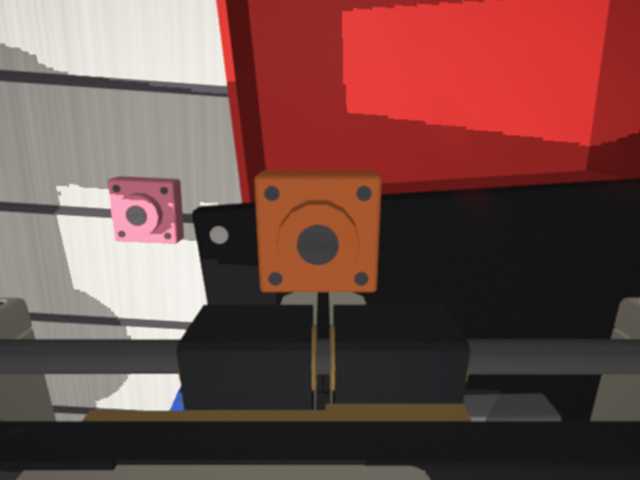

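```bash
python3 - <<'E'
from h import *
r=np.array([.991,.132]);c=at("top",(97,138),.08)[:2];d=at("top",(112,299),.08)[:2]
print(c,d,"row coords bin ends",d@r,c@r)
s=robot.observe();print("tool row",s["tool_pos"][:2]@r,"orig orange",np.array([.501,.011])@r)
E
```

```text
[0.67491267 0.29945133] [0.42170557 0.26799077] row coords bin ends 0.4532850026474663 0.7083660285867518
tool row 0.4975328244093805 orig orange 0.497943
```

```bash
python3 -m creep '[[[1.2,0.1,0,0,0,0,-1],[2.4,0.2,0,0,0,0,-1],[3.6,0.3,0,0,0,0,-1],[4.6,0.3,0,0,0,0,-1],[4.6,0.3,0,0,0,0,-1],[4.6,0.3,0,0,0,0,-1]]]'
python3 - <<'E'
from h import *
W=robot.read_camera("wrist")[:,:,::-1];cv2.imwrite("pics/w4.png",W)
E
```

```text
time: 4.7
tool_pos: [0.4881, 0.1493, 0.1617]
tool_rot: [3.141, 0.001, 1.639]
contact_force: [-0.2, -0.4, -0.6]
opening: 0.0003
```

View pics/w4.png

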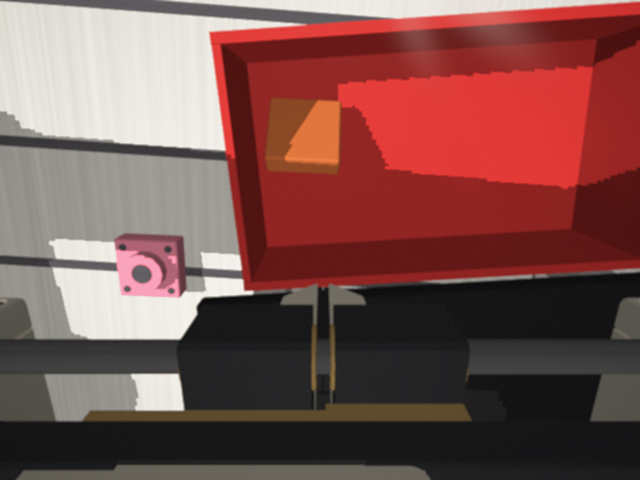

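The orange cover lies upside down in the red bin at (303,135). I'll lift clear and check the whole scene.

```bash
python3 -m creep '[[[0,0,-3,0,0,0,-1],[0,0,-6,0,0,0,-1],[-2,0,-9,0,0,0,-1],[-4,0,-9,0,0,0,-1],[-8,0,-9,0,0,0,-1],[-12,0,-9,0,0,0,-1],[-12,0,-9,0,0,0,-1],[-12,0,-9,0,0,0,-1]]]'
python3 - <<'E'
from h import *
for n in("side","top","wrist"): cv2.imwrite(f"pics/{n}5.png",robot.read_camera(n)[:,:,::-1])
E
python3 -c "
import cv2,numpy as np
a=[cv2.resize(cv2.imread(f'pics/{n}5.png'),(400,300)) for n in('side','top','wrist')]
a.append(cv2.resize(cv2.imread('pics/top0.png'),(400,300)))
cv2.imwrite('pics/all5.png',np.vstack([np.hstack(a[:2]),np.hstack(a[2:])]))"
```

```text
time: 5.55
tool_pos: [0.4961, 0.0284, 0.2517]
tool_rot: [3.141, 0.0, 1.635]
contact_force: [0.9, -0.2, -0.9]
opening: 0.0003
```

View pics/all5.png

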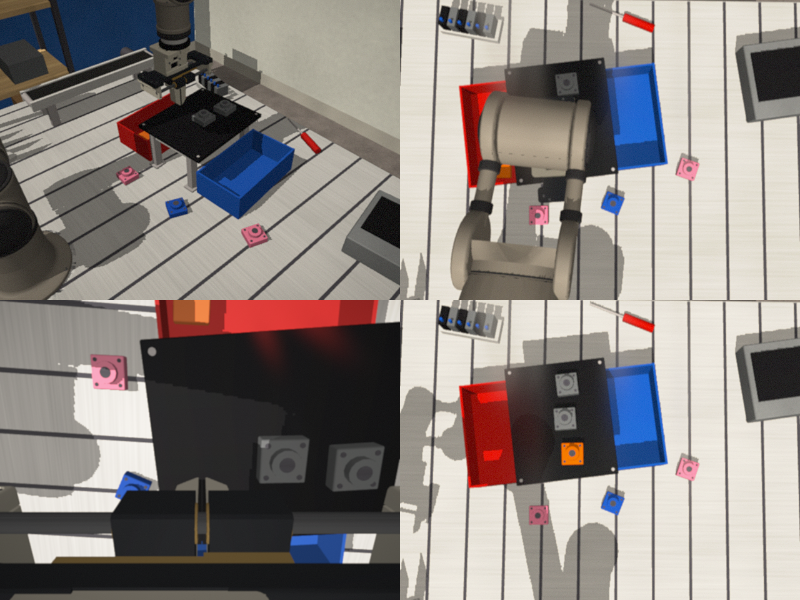

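```bash
python3 - <<'E'
import cv2,numpy as np
a,b=[cv2.cvtColor(cv2.imread(f"pics/side{i}.png"),cv2.COLOR_BGR2GRAY) for i in(0,5)]
for n,(x,y,w,h) in dict(mid=(306,172,40,30),far=(340,156,40,30),deck=(300,235,40,25)).items():
    r=cv2.matchTemplate(b[y-8:y+h+8,x-8:x+w+8],a[y:y+h,x:x+w],cv2.TM_CCOEFF_NORMED);_,v,_,p=cv2.minMaxLoc(r);print(n,v,p[0]-8,p[1]-8)
from cell import robot
robot.hand_in()
E
```

```text
mid 0.8481715321540833 0 0
far 0.8933528065681458 0 0
deck 0.9777296781539917 0 0
the job is handed in; nothing more can be done
```

I pushed the orange cover with the closed fingers along the deck and off the edge on the red bin's side, and it dropped into the red bin. I then lifted the gripper clear and handed the job in at about 5.6 s.

- **Reject:** the last pictures show it lying upside down inside the red bin.
- **Grey covers:** both matched their original places in the side view with zero pixel shift. The match scores were only 0.85 and 0.89, probably because of the arm's shadow. The top view could not confirm them both, because the arm covers part of the deck there.
- **Forces:** readings at the end of each move stayed below about 2 N.
- **Failed or disagreeing checks:** none failed. The only small disagreement was two of the four deck screws, which came out 3 to 8 mm below the stated 140 mm height; the other two agreed within 1 mm.

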